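# Turn a sample board face up in the turnover stand and file it in the tray

### The arm

A 6-joint arm with a two-finger parallel gripper is mounted at the origin on a cart in front of the work surface, level with it; the furniture and walls round the work are solid. World frame = base frame: x ahead of the robot, y to its left, z up, the work surface at z = 0. Lengths are in m, angles in rad, forces in N, time in s.
With the tool pointing down it reaches from about 0.35 to 0.725 m from the base axis. Payload 4.3 kg.
Tool frame: the origin (TCP) lies midway between the tips of the shut fingers; the grasp point (between the pads) lies arm.grip_point_offset behind it (arm.grip_point_offset is the distance from the TCP to the grasp point, in m); z points along the fingers, y is the line along which they close (so a half turn about z gives the same grasp; the last joint's range is limited). The gripper opens to 85 mm and grips with 20 to 120 N. Pads are 22 mm wide; open, the fingers measure 114 mm over their backs; the gripper's body (76 mm by 85 mm) begins 54 mm behind the grasp point. The pads swing forward as they close: fully open they stand 13 mm farther back than shut.
Start: joints at [-1.24, 0.377, 0.081, 1.274, 0, 1.46], TCP at [0.245, -0.52, 0.231] pointing down, gripper open.
Joint ranges: [-2.72, 2.72], [-0.84, 1.66], [-1.02, 1.22], [-1.77, 2.12], [-1.37, 1.28], [-3.14, 3.14]. Speed limits (rad/s): [2.57, 2.57, 3.14, 3.14, 3.14, 3.14].

### API

Orientations are given as a unit quaternion [w, x, y, z].
In Python, from workcell import arm gives the robot as it stands.
- The arm moves only by the shell command python3 -m pendant 'ROWS'. ROWS is text: rows parted by semicolons, each of 7 numbers parted by spaces: the turn, a rotation vector about the tool's x, y, z in rad, then the shift along the tool's x, y, z in cm, then the finger opening in cm, from 0 to 8.54. A call has 1 to 20 rows; each row shifts and turns the commanded pose from where the row before left it, along the tool's axes as they then stand; what a row does not reach is not made up. A row lasts 1/12 s, in which the tool goes at most 41.7 mm and 7.16 degrees, less where a joint would pass 70% of its speed; a pose out of reach is approached as far as the arm can. A call is refused whole if a number of a shift passes 4.17 or a number of a turn 0.125, either way. A call with a gripper value outside its range is refused whole. The fingers move at their own pace and stop on an object; the grip force is fixed at half the most. Time passes only in rows, so rows that do not move let the fingers close. It gives the time, the measured TCP pose, the force, the opening and the grip force at its end, in the units of the state.
- arm.state(): the state, without advancing time (a new reading comes with each control period).
- arm.camera(name): name is "scene" or "top"; returns a dict with "image" (400x640x3 uint8, blue, green, red), "z_map" (400x640 float32, m along the optical axis (not along the pixel's ray), 0 where there is no reading), "fx", "fy", "cx", "cy" (pixels), "rvec" (rotation vector, rad) and "tvec" (3), from world to camera coordinates, as OpenCV has them. Camera axes: x right, y down, z forward; pixel columns grow to the right and rows downward; lengths in m; the calibration is good to about 2 mm. A picture is of the moment at which its call begins.
- arm.close_job(): hands the job in; it is judged then, once.
The state is a dict: "time": time; "joint_pos": joint angles; "joint_vel": joint speeds; "joint_torque": joint torques, N m; "tool_pos": TCP position; "tool_rot": TCP orientation; "wrist_force": force on the tool from outside, world axes, zero at the start; "torque": the same for the moment, N m; "width": opening from 0.0 (shut) to 1.0 (fully open); "grip_force": force on a finger pad.
Only numpy, scipy, OpenCV 4.12 (cv2) and the standard library are available. Lean on these libraries where they do the work, as an engineer would, in place of code of your own. Each camera call takes 0.05 s, during which the arm holds its last target. There are 200 camera calls.

### The job

The colour sample board lies face down in the hinged leaf of the turnover stand. Without touching the board while it is face down, swing the leaf up by its black bar and on past upright until the board tumbles onto the black bed with its colour dots up, then swing the leaf fully back down. Then take the board from the bed and lay it flat in the teal tray, dots still up, setting it down rather than dropping it and leaving the bottles, tape and label roll where they stand.

Things in the scene. Friction and masses are not known exactly. Their poses are not given: they have to be found in the camera images.
- turner: Turnover stand with grey base, 290 x 140 mm, fixed to the table. Origin on the table under the hinge line. +y runs along the hinge; the hinged leaf lies on its -x side at the start, the black bed on its +x side.
- leaf (a joint): Angle of the hinged leaf (rad): 0 = lying level on the -x side (start), 1.57 = upright, 2.0 = its stop, leaning over the bed. It swings freely (0.3 kg) and falls to whichever side it leans. As it rises the board slides down against the toe; about 0.1 rad past upright the board topples onto the bed, its near edge about 12 mm beyond the hinge.
- hinge (a point): Middle of the hinge line, 30 mm straight above the turner's origin. The leaf is an aluminium plate reaching 16 to 115 mm from the hinge, its floor level with the bed; blue side rails 10 mm high stand 80 mm apart; at the hinge a blue toe 7 mm high, part of the leaf, keeps the board from sliding off.
- handle (a point): Centre of the leaf's black round bar: 10 mm thick, along the hinge direction, 78 mm clear between two steel posts. It lies 135 mm out from the hinge and 40 mm above the leaf floor: at leaf angle 0 at x = -135, z = 70 mm of the turner frame. It can turn between the fingers, so the gripper may keep pointing down along the arc.
- bed (a point): Middle of the black bed's flat top, 70 mm beyond the hinge, 30 mm above the table. The bed runs from x = 8 to 133 mm of the turner frame, is 130 mm wide in y and open at the sides; an aluminium stop 10 mm proud closes its far end.
- board: Colour sample board, 90 x 60 x 12 mm, 0.06 to 0.11 kg: white front with eight coloured dots, plain wooden back. Origin at its centre; x along the 90 mm side, y along the 60 mm side, z out of the wooden back (z up = face down, as at the start; z down = dots up). It starts loose on the leaf, long side about along the turner's x.
- teal_tray: Teal punched plastic tray, fixed, 171 mm (its x) x 257 mm (its y), 52 mm high. Origin at the centre of its underside. Floor 2 mm thick, 140 x 226 mm inside at the floor, rim 52 mm above the table.
- amber_bottle: Bystander: amber glass bottle with black cap, 27 mm across, 74 mm high, standing loose; origin at its foot.
- red_bottle: Bystander: red bottle with black cap, 27 mm across, 74 mm high, standing loose; origin at its foot.
- tape: Bystander: roll of tape lying flat, 103 mm across, 25 mm high, loose; origin under its centre.
- label_roll: Bystander: white label roll lying flat, 68 mm across, 26 mm high, loose; origin under its centre.
Things that resemble listed ones, but are neither listed nor needed, are in the scene too. Leave any green look-alike of the board alone.

How it is judged:
On the way, in this order (a step that is already met when the one before it is completed fails the run):
1. with the leaf still up, the board has tumbled onto the bed and lies there dots up (value of joint leaf above 1.5 rad and angle between board's own z axis and vertical above 2.95 rad and x of board in the frame of turner between 0.03 and 0.12 m and y of board in the frame of turner between -0.05 and 0.05 m and z of board in the frame of turner between 0.03 and 0.042 m), for 0.2 s.
2. the leaf is back down while the board lies on the bed dots up (value of joint leaf below 0.08 rad and angle between board's own z axis and vertical above 2.95 rad and x of board in the frame of turner between 0.03 and 0.12 m and y of board in the frame of turner between -0.05 and 0.05 m and z of board in the frame of turner between 0.03 and 0.042 m), for 0.2 s.
At the end, for the whole second after the job is handed in: The board lies flat (within 0.1 rad) and still on the floor of the teal tray with its coloured dots up, and the leaf of the stand is down (below 0.08 rad) (angle between board's own z axis and vertical above 3.04 rad and z of board in the frame of teal_tray between 0 and 0.014 m and x of board in the frame of teal_tray between -0.06 and 0.06 m and y of board in the frame of teal_tray between -0.1 and 0.1 m and linear speed of board below 0.02 m/s and value of joint leaf below 0.08 rad); the robot touches nothing.
It fails at once if the robot touches the board while it is still face down or tumbling (angle between board's own z axis and vertical below 2 rad and contact force between the arm and board above 0.3 N).
It fails at once if the robot's fingers touch the board while it is still face down or tumbling (angle between board's own z axis and vertical below 2 rad and contact force between the fingers and board above 0.3 N).
It fails at once if the board is let go over the teal tray with its centre more than 35 mm above the table (about 27 mm above where it rests) (horizontal distance between board and teal_tray below 0.1 m and z of board in the frame of teal_tray above 0.035 m and contact force between the fingers and board below 0.02 N).
It fails at once if a bottle, the tape or the label roll is pushed more than 25 mm (distance of any of amber_bottle, red_bottle, tape, label_roll from where it was at the start of the episode above 0.025 m).
It also fails if it takes over 67 s, if anything falls off the work surface, if the arm or the gripper's body presses on something with over 40 N, if the wrist force passes 120 N, or if a joint passes its speed limit or range.

## Working session

There is one attempt and no reset: what is moved stays moved. The work goes in short steps, Python scripts to look and compute and a shell command to move; the robot and the scene stay as the last step left them, time stands still between calls to the robot, and variables do not carry over. Pictures are saved under pics/ and viewed, at most 10 in all, crops included, and the job is handed in when it is done.

```bash
mkdir -p pics
cat > h.py <<'E'
import numpy as np, cv2
from scipy.spatial.transform import Rotation as R
from workcell import arm
def cam(n):
    c=arm.camera(n); c['R']=cv2.Rodrigues(np.array(c['rvec'],float))[0]; c['t']=np.array(c['tvec'],float).ravel(); return c
def pts(c):  # world point per pixel
    v,u=np.mgrid[:400,:640]; z=c['z_map']
    p=np.stack([(u-c['cx'])/c['fx']*z,(v-c['cy'])/c['fy']*z,z],-1)
    return (p-c['t'])@c['R']
def ray(c,u,v,h):
    d=c['R'].T@np.array([(u-c['cx'])/c['fx'],(v-c['cy'])/c['fy'],1]); o=-c['R'].T@c['t']
    return o+d*(h-o[2])/d[2]
E
python3 - <<'E'
from h import *
for n in('top','scene'):
    c=cam(n); cv2.imwrite(f'pics/{n}0.png',c['image']); np.savez(f'{n}0.npz',**c); print(n,-c['R'].T@c['t'])
s=arm.state(); print(s, arm.grip_point_offset)
E
```

```text
top [ 0.21317112 -0.09614442  1.46741221]
scene [-0.40845972  0.43753521  0.55293483]
{'time': 0.1, 'joint_pos': array([-1.24030142e+00,  3.77991575e-01,  7.97619594e-02,  1.27437222e+00,
        1.58041924e-05,  1.46051561e+00]), 'joint_vel': array([-0.0004021 , -0.00039515,  0.00290502,  0.00014068, -0.00047207,
        0.00028282]), 'joint_torque': array([ 9.54662755e-04, -4.64693928e+01,  2.70582300e+01,  1.20553648e-02,
       -1.35784853e-04, -1.55784537e-06]), 'tool_pos': array([ 0.24515083, -0.51948535,  0.23045434]), 'tool_rot': array([-8.98156544e-04,  9.75812348e-01,  2.18607975e-01, -9.13447694e-05]), 'wrist_force': array([-0.27559553,  0.53635565,  0.12611135]), 'torque': array([-0.04902885,  0.01377512, -0.00901859]), 'grip_force': 0.0, 'width': 1.0006251942544737} 0.0187
```

View pics/top0.png

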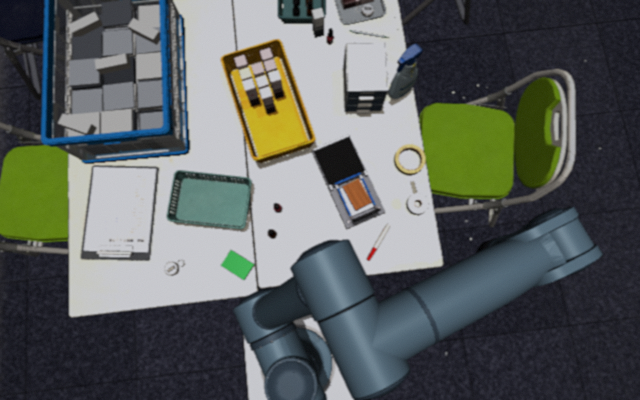

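View pics/scene0.png

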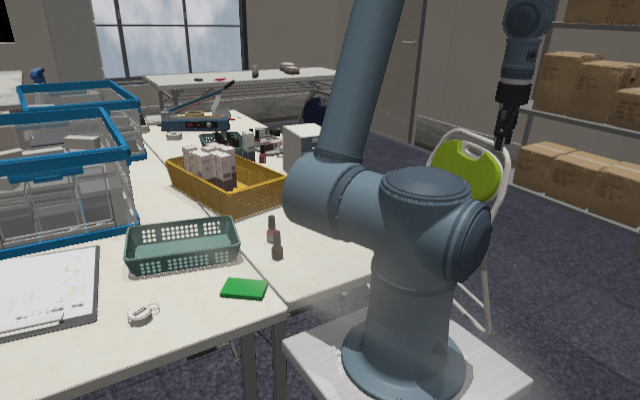

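Top view: the turnover stand is at about (350,180), with its black bed at (340,158) and the leaf with the wood-backed board at (356,197). The teal tray is at (210,199), the bottles at (278,208) and (272,234), the tape at (409,158) and the label roll at (416,203). The scene view has the stand hidden behind the arm.

Board look-alikes: the green block (238,264), to be left alone, and the teal tub (300,8), which is not the tray. The wooden board on the leaf at (356,197) is the one I want. I'll check it in a crop.

Run:
```python
from h import *
c=dict(np.load('top0.npz')); im=c['image']; P=pts(c)
hsv=cv2.cvtColor(im,cv2.COLOR_BGR2HSV)
def rect(m,h,name,box):
    k=np.zeros_like(m); u0,v0,u1,v1=box; k[v0:v1,u0:u1]=m[v0:v1,u0:u1]
    cs,_=cv2.findContours(k,cv2.RETR_EXTERNAL,cv2.CHAIN_APPROX_NONE); q=max(cs,key=cv2.contourArea)
    w=np.array([ray(c,*p[0],h)[:2] for p in q],np.float32)
    r=cv2.minAreaRect(w); mm=np.zeros_like(m); cv2.drawContours(mm,[q],-1,1,-1)
    print(name,r,'z',np.percentile(P[mm>0][:,2],[10,50,90]).round(3)); print(cv2.boxPoints(r).round(3).tolist())
rect(cv2.inRange(hsv,(5,80,60),(20,255,255)),.042,'board',(325,170,385,225))
rect(cv2.inRange(hsv,(0,0,0),(180,255,50)),.03,'bed',(310,135,370,188))
rect(cv2.inRange(hsv,(70,40,20),(95,255,255)),.052,'tray',(160,165,256,235))
d=cv2.inRange(hsv,(0,0,0),(180,255,90))
rect(d,.074,'b1',(268,200,288,218)); rect(d,.074,'b2',(262,225,284,244))
rect(cv2.inRange(hsv,(15,60,80),(35,255,255)),.025,'tape',(388,140,428,178))
cr=cv2.resize(im[125:235,300:440],None,fx=5.4,fy=5.4,interpolation=cv2.INTER_CUBIC); cv2.imwrite('pics/crop.png',cr)
# height print around stand
for u,v in [(371,212),(340,226),(360,218),(338,187),(352,182),(330,200),(384,208),(341,158)]: print(u,v,P[v,u].round(3))
```

```text
board ((0.5005420446395874, -0.24843943119049072), (0.0915515273809433, 0.0586637444794178), 21.545774459838867) z [0.039 0.043 0.047]
[[0.44699999690055847, -0.23800000548362732], [0.4690000116825104, -0.2930000126361847], [0.5540000200271606, -0.2590000033378601], [0.5320000052452087, -0.20399999618530273]]
bed ((0.6183839440345764, -0.2065814733505249), (0.12696032226085663, 0.12644776701927185), 16.62375831604004) z [0.027 0.031 0.035]
[[0.5389999747276306, -0.164000004529953], [0.5759999752044678, -0.2849999964237213], [0.6970000267028809, -0.24899999797344208], [0.6610000133514404, -0.12800000607967377]]
tray ((0.5352113246917725, 0.22264939546585083), (0.25433865189552307, 0.16742831468582153), 76.97875213623047) z [-0.     0.005  0.043]
[[0.42500001192092896, 0.11800000071525574], [0.5879999995231628, 0.07999999821186066], [0.6449999809265137, 0.328000009059906], [0.4819999933242798, 0.36500000953674316]]
b1 ((0.478792667388916, 0.008722152560949326), (0.0188886821269989, 0.022685861214995384), 84.32292938232422) z [0.029 0.057 0.077]
[[0.46700000762939453, 0.0], [0.488999992
[... 288 characters left out ...]
08616257], [0.4090000092983246, 0.020999999716877937], [0.41100001335144043, 0.0430000014603138], [0.38999998569488525, 0.04600000008940697]]
tape ((0.5982958674430847, -0.4424903094768524), (0.09969300776720047, 0.100459523499012), 81.34663391113281) z [-0.002  0.009  0.027]
[[0.5410000085830688, -0.48399999737739563], [0.6399999856948853, -0.49900001287460327], [0.6549999713897705, -0.4009999930858612], [0.5559999942779541, -0.38600000739097595]]
371 212 [ 0.43  -0.283  0.073]
340 226 [ 0.407 -0.185  0.004]
360 218 [ 0.416 -0.246  0.072]
338 187 [ 0.535 -0.194  0.017]
352 182 [ 0.54  -0.239  0.043]
330 200 [ 0.496 -0.163  0.006]
384 208 [ 0.45  -0.337 -0.003]
341 158 [ 0.628 -0.215  0.03 ]
```

View pics/crop.png

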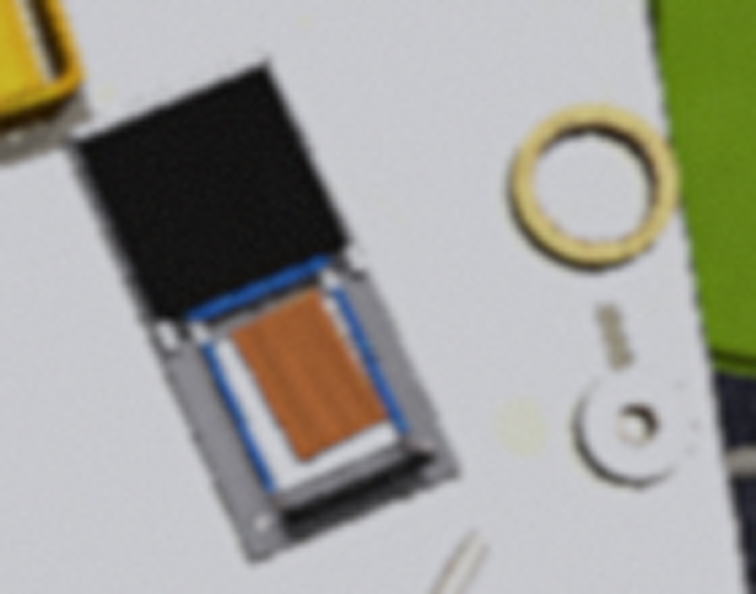

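The crop confirms the wooden board on the leaf. The black bar runs from (285,525) to (430,455) in the crop. Next I'll get the stand's axes from the base corners and the bar.

Run:
```python
from h import *
c=dict(np.load('top0.npz')); P=pts(c)
f=lambda x,y,h: ray(c,300+(x+.5)/5.4-.5,125+(y+.5)/5.4-.5,h)[:2]
cor=np.array([f(160,318,.03),f(348,250,.03),f(267,65,.03),f(78,143,.03)]); print('bed',cor.round(3).tolist())
b=np.array([f(255,560,.01),f(460,470,.01)]);print('base near',b.round(3).tolist())
ang=lambda d:np.degrees(np.arctan2(d[1],d[0]))
print('angles',ang(cor[3]-b[0]),ang(cor[2]-b[1]),ang(b[0]-b[1])-90,ang(cor[0]-cor[1])-90,ang(cor[3]-cor[2])-90)
q=P[200:226,340:390].reshape(-1,3); q=q[(q[:,2]>.06)&(q[:,2]<.08)]
print(len(q)); m=np.median(q,0); vx,vy,x0,y0=cv2.fitLine(q[:,:2].astype(np.float32),cv2.DIST_HUBER,0,.01,.01).ravel()
t=(q[:,:2]-[x0,y0])@[vx,vy]; print('bar',m,'ctr',(x0,y0),'ang',ang((vx,vy)),'ext',t.min(),t.max(),'mid',np.array([x0,y0])+(t.min()+t.max())/2*np.array([vx,vy]))
for y in (23,24): 
  a=np.radians(y); e=np.array([np.cos(a),np.sin(a)])
  print(y,'bed ctr implied handle', cor.mean(0)-e*(.0705+.135), 'hinge',cor.mean(0)-e*.0705)
```

```text
bed [[0.547, -0.166], [0.576, -0.285], [0.699, -0.251], [0.663, -0.129]]
base near [[0.396, -0.205], [0.436, -0.336]]
angles 16.00147330713185 17.897288738948703 17.029529152640933 13.633484448956452 16.571022606731546
88
bar [ 0.42303178 -0.2621289   0.07521013] ctr (np.float32(0.42310125), np.float32(-0.2638723)) ang -72.93691 ext -0.04536894444253182 0.04893738625978002 mid [ 0.42362478 -0.26557798]
23 bed ctr implied handle [ 0.43177662 -0.28795644] hinge [ 0.55604478 -0.23520774]
24 bed ctr implied handle [ 0.43320678 -0.29124557] hinge [ 0.55653542 -0.23633612]
```

Yaw of the stand is 17°, agreeing between the bar and the base edges. The hinge is at about (0.553,-0.227) and the bar at (0.424,-0.266,0.07), 0.50 m from the base, which is in reach. The finger line goes along the stand's x, so I turn first.

```bash
cat >> h.py <<'E'
YAW=np.radians(17.0); EX=np.array([np.cos(YAW),np.sin(YAW),0]); EY=np.array([-EX[1],EX[0],0]); HG=np.array([.553,-.2268,.03])
def Rt(): q=arm.state()['tool_rot']; return R.from_quat([q[1],q[2],q[3],q[0]])
def go(p,yaw=None):   # cm in tool axes to world p; turn to have tool x at yaw (deg)
    s=arm.state(); r=Rt(); out=(r.inv().apply(np.array(p)-s['tool_pos'])*100).round(2)
    print('t',s['time'],'pos',s['tool_pos'].round(4),'move cm',out)
    if yaw is not None:
        a=np.radians(yaw); T=R.from_matrix(np.c_[[np.cos(a),np.sin(a),0],[np.sin(a),-np.cos(a),0],[0,0,-1]])
        print('turn',(r.inv()*T).as_rotvec().round(4))
    print('F',s['wrist_force'].round(1),'w',round(s['width'],3),'g',round(s['grip_force'],1))
def bar(th): # bar centre in world
    a=th+np.arctan2(40,135); r=np.hypot(.135,.04); return HG-EX*r*np.cos(a)+np.array([0,0,r*np.sin(a)])
E
python3 -m pendant '0 0 -0.119 0 0 0 4;0 0 -0.119 0 0 0 4;0 0 -0.119 0 0 0 4;0 0 -0.119 0 0 0 4;0 0 -0.119 0 0 0 4;0 0 -0.119 0 0 0 4;0 0 -0.119 0 0 0 4;0 0 -0.119 0 0 0 4;0 0 -0.119 0 0 0 4;0 0 -0.119 0 0 0 4;0 0 -0.119 0 0 0 4;0 0 -0.119 0 0 0 4;0 0 0 0 0 0 4'
python3 -c "
from h import *
print(bar(0));go(bar(0)+[0,0,.09],107)"
```

```text
time: 1.18
tool_pos: [0.2452, -0.5197, 0.2308]
tool_rot: [-0.0, 0.594, 0.805, 0.0]
wrist_force: [-0.5, -0.4, -1.1]
width: 0.465
grip_force: 0.0
[ 0.42389886 -0.26627018  0.07      ]
t 1.1833 pos [ 0.2452 -0.5197  0.2308] move cm [18.92 24.56  7.1 ]
turn [-0.     -0.0012  0.0032]
F [-0.5 -0.4 -1.1] w 0.465 g 0.0
```

```bash
python3 -m pendant '0 0 0 1.9 2.46 0.7 4;0 0 0 1.9 2.46 0.7 4;0 0 0 1.9 2.46 0.7 4;0 0 0 1.9 2.46 0.7 4;0 0 0 1.9 2.46 0.7 4;0 0 0 1.9 2.46 0.7 4;0 0 0 1.9 2.46 0.7 4;0 0 0 1.9 2.46 0.7 4;0 0 0 1.9 2.46 0.7 4;0 0 0 1.9 2.46 0.7 4;0 0 0 0 0 0 4;0 0 0 0 0 0 4'
python3 - <<'E'
from h import *
go(bar(0)-[0,0,.015],107)
c=cam('top'); cv2.imwrite('pics/a.png',cv2.resize(c['image'][125:235,300:440],None,fx=5,fy=5))
E
```

```text
time: 2.18
tool_pos: [0.4248, -0.2646, 0.1607]
tool_rot: [-0.001, 0.594, 0.804, -0.0]
wrist_force: [0.3, -0.1, -0.5]
width: 0.469
grip_force: 0.0
t 2.1833 pos [ 0.4248 -0.2646  0.1607] move cm [-0.14 -0.12 10.57]
turn [-0.0012 -0.0011  0.0021]
F [ 0.3 -0.1 -0.5] w 0.469 g 0.0
```

View pics/a.png

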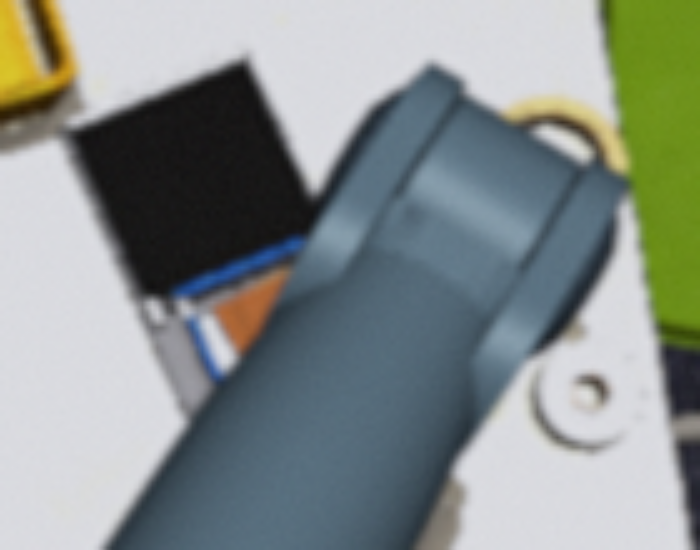

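The arm hides the bar from above, with the bed still visible at (190,170). I'm relying on the measurement: descend, close, then check the opening, where 10 mm is about 0.12.

```bash
python3 -m pendant '0 0 0 -0.14 -0.12 2 4;0 0 0 0 0 2 4;0 0 0 0 0 2 4;0 0 0 0 0 2 4;0 0 0 0 0 1.5 4;0 0 0 0 0 1 4;0 0 0 0 0 0 4;0 0 0 0 0 0 0;0 0 0 0 0 0 0;0 0 0 0 0 0 0;0 0 0 0 0 0 0;0 0 0 0 0 0 0;0 0 0 0 0 0 0'
python3 - <<'E'
from h import *
go(bar(0)-[0,0,.015],107); s=arm.state(); p0=s['tool_pos']
r=Rt()
print('steps from here, tool cm:')
th=np.arange(0,1.81,.1); B=np.array([bar(t) for t in th]); print(np.c_[th[1:],r.inv().apply(np.diff(B,axis=0))*100].round(2))
E
```

```text
time: 3.32
tool_pos: [0.4242, -0.2691, 0.0576]
tool_rot: [0.001, 0.595, 0.804, -0.001]
wrist_force: [-4.5, -2.1, 6.1]
width: 0.093
grip_force: 58.9
t 3.3167 pos [ 0.4242 -0.2691  0.0576] move cm [0.29 0.05 0.26]
turn [-0.0003  0.003   0.0007]
F [-4.5 -2.1  6.1] w 0.093 g 58.9
steps from here, tool cm:
[[ 0.1  -0.    0.47 -1.33]
 [ 0.2  -0.    0.6  -1.27]
 [ 0.3  -0.    0.72 -1.21]
 [ 0.4  -0.    0.84 -1.13]
 [ 0.5  -0.    0.95 -1.04]
 [ 0.6  -0.    1.05 -0.94]
 [ 0.7  -0.    1.13 -0.83]
 [ 0.8  -0.    1.21 -0.72]
 [ 0.9  -0.    1.28 -0.59]
 [ 1.   -0.    1.33 -0.46]
 [ 1.1  -0.    1.37 -0.33]
 [ 1.2  -0.    1.39 -0.19]
 [ 1.3  -0.    1.41 -0.05]
 [ 1.4  -0.    1.4   0.09]
 [ 1.5  -0.    1.39  0.23]
 [ 1.6   0.    1.36  0.37]
 [ 1.7   0.    1.31  0.5 ]
 [ 1.8   0.    1.26  0.63]]
```

Something solid is held at 59 N, so I'm swinging to 1.0 rad at about 0.6 rad/s.

```bash
python3 -m pendant '0 0 0 0 0.22 -0.67 0;0 0 0 0 0.25 -0.66 0;0 0 0 0 0.28 -0.64 0;0 0 0 0 0.32 -0.63 0;0 0 0 0 0.35 -0.61 0;0 0 0 0 0.37 -0.6 0;0 0 0 0 0.4 -0.58 0;0 0 0 0 0.44 -0.55 0;0 0 0 0 0.46 -0.53 0;0 0 0 0 0.49 -0.51 0'
python3 - <<'E'
from h import *
go(bar(.5)-[0,0,.0124])
c=cam('scene'); P=pts(c); cv2.imwrite('pics/s1.png',c['image'])
E
```

```text
time: 4.15
tool_pos: [0.456, -0.2595, 0.1169]
tool_rot: [-0.0, 0.595, 0.804, -0.004]
wrist_force: [-8.8, -6.6, 5.0]
width: 0.084
grip_force: 58.6
t 4.15 pos [ 0.456  -0.2595  0.1169] move cm [ 0.29  0.3  -0.06]
F [-8.8 -6.6  5. ] w 0.084 g 58.6
```

```bash
python3 -m pendant '0 0 0 0 0.48 -0.5 0;0 0 0 0 0.49 -0.48 0;0 0 0 0 0.53 -0.45 0;0 0 0 0 0.54 -0.42 0;0 0 0 0 0.57 -0.39 0;0 0 0 0 0.59 -0.36 0;0 0 0 0 0.61 -0.33 0;0 0 0 0 0.62 -0.3 0;0 0 0 0 0.64 -0.26 0;0 0 0 0 0.65 -0.23 0'
python3 - <<'E'
from h import *
go(bar(1.0)-[0,0,.0124])
c=cam('scene'); cv2.imwrite('pics/s1.png',cv2.resize(c['image'][100:330,260:560],None,fx=2.5,fy=2.5))
E
```

```text
time: 5.03
tool_pos: [0.5125, -0.2427, 0.1559]
tool_rot: [0.002, 0.595, 0.804, -0.002]
wrist_force: [-5.9, -4.2, 10.3]
width: 0.082
grip_force: 58.7
t 5.0333 pos [ 0.5125 -0.2427  0.1559] move cm [0.34 0.41 0.31]
F [-5.9 -4.2 10.3] w 0.082 g 58.7
```

View pics/s1.png

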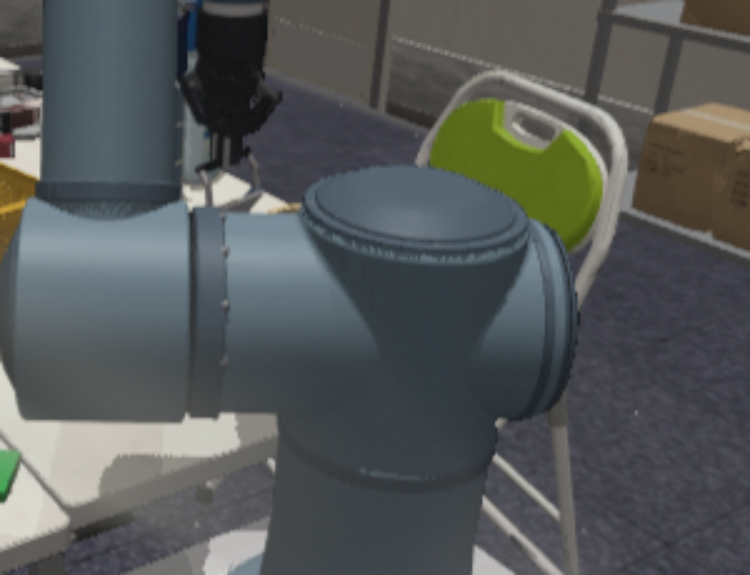

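The view shows the gripper at (230,110) holding the bar between the posts, with the leaf rising; the arm hides the rest. The readings fit a circle of the right radius and put θ at about 0.97. I'll continue to 1.5 on that circle.

```bash
python3 -m pendant '0 0 0 0 0.62 -0.26 0;0 0 0 0 0.63 -0.23 0;0 0 0 0 0.64 -0.2 0;0 0 0 0 0.64 -0.16 0;0 0 0 0 0.64 -0.12 0;0 0 0 0 0.63 -0.08 0;0 0 0 0 0.6 -0.02 0;0 0 0 0 0.6 0.02 0;0 0 0 0 0.6 0.05 0;0 0 0 0 0.6 0.07 0;0 0 0 0 0.55 0.09 0;0 0 0 0 0.55 0.1 0;0 0 0 0 0 0 0'
cat >> h.py <<'E'
def rep():
    s=arm.state(); d=s['tool_pos']-HG; x=d@EX-.0007; z=s['tool_pos'][2]-.0223
    print('t',s['time'],'rel',d@EX,d@EY,s['tool_pos'][2],'theta',np.pi-np.arctan2(z,x)-np.arctan2(40,135),'r',np.hypot(x,z),'F',s['wrist_force'].round(1))
E
python3 -c "
from h import *
rep()"
```

```text
time: 6.17
tool_pos: [0.584, -0.2212, 0.1614]
tool_rot: [0.002, 0.594, 0.804, -0.002]
wrist_force: [-0.2, -5.9, 0.3]
width: 0.087
grip_force: 58.9
t 6.1667 rel 0.03128185477341314 -0.0037034022097137656 0.16140102576357568 theta 1.4991514944686435 r 0.1424231203487028 F [-0.2 -5.9  0.3]
```

```bash
python3 -m pendant '0 0 0 0 0.35 0.09 0;0 0 0 0 0.35 0.1 0;0 0 0 0 0.35 0.1 0;0 0 0 0 0.34 0.11 0;0 0 0 0 0.34 0.12 0;0 0 0 0 0.33 0.12 0;0 0 0 0 0.33 0.13 0;0 0 0 0 0.3 0.13 0;0 0 0 0 0.3 0.14 0;0 0 0 0 0 0 0;0 0 0 0 0 0 0;0 0 0 0 0 0 0'
python3 - <<'E'
from h import *
rep()
c=cam('top'); np.savez('t2.npz',**c); cv2.imwrite('pics/t2.png',cv2.resize(c['image'][125:235,300:440],None,fx=5.4,fy=5.4))
E
```

```text
time: 7.17
tool_pos: [0.6126, -0.2126, 0.1518]
tool_rot: [0.003, 0.595, 0.804, -0.001]
wrist_force: [1.5, -5.6, 1.6]
width: 0.086
grip_force: 59.1
t 7.1667 rel 0.06112172376101969 -0.00388549949369949 0.1517820840823649 theta 1.719347435589957 r 0.14288595032600504 F [ 1.5 -5.6  1.6]
```

View pics/t2.png

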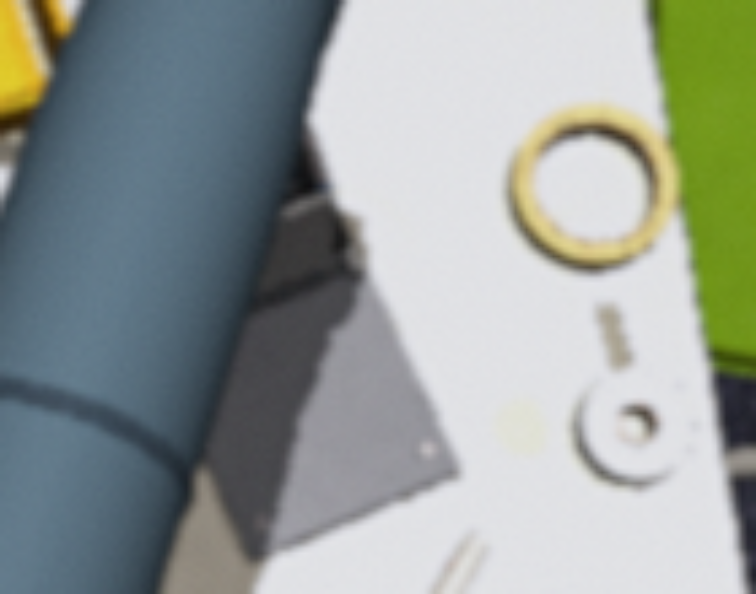

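From above the arm covers the bed; the grey base at (340,430) and the upright leaf's edge at (300,250) show. I'll try the scene camera.

Run:
```python
from h import *
c=cam('scene'); np.savez('s2.npz',**c)
w=[HG+EX*x+EY*y for x,y in((.02,-.04),(.02,.04),(.11,.04),(.11,-.04))]
uv=cv2.projectPoints(np.array(w),np.array(c['rvec'],float),c['t'],np.array([[c['fx'],0,c['cx']],[0,c['fy'],c['cy']],[0,0,1.]]),None)[0].reshape(-1,2); print(uv)
u,v=uv.mean(0).astype(int); u0,v0=max(u-60,0),max(v-70,0)
print(u0,v0,c['z_map'][v,u]); cv2.imwrite('pics/s2.png',cv2.resize(c['image'][v0:v0+110,u0:u0+140],None,fx=5,fy=5))
```

```text
[[337.80404213 198.26143541]
 [320.5699105  206.09335639]
 [298.22553881 197.56213841]
 [315.69658403 190.37808915]]
258 128 0.58358157
```

View pics/s2.png

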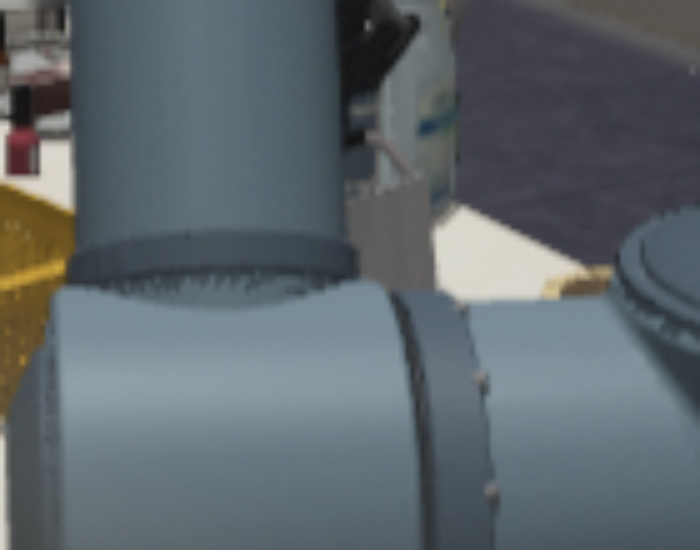

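The bed is hidden here as well; only the leaf's rear shows, upright, at (390,240). I'll go a little further, to about 1.85, for margin. The tips stay above 140 mm and the board's tumbling arc stays below about 130 mm.

```bash
python3 -m pendant '0 0 0 0 0.26 0.13 0;0 0 0 0 0.26 0.13 0;0 0 0 0 0.26 0.14 0;0 0 0 0 0.26 0.14 0;0 0 0 0 0.26 0.15 0;0 0 0 0 0.25 0.15 0;0 0 0 0 0 0 0;0 0 0 0 0 0 0;0 0 0 0 0 0 0;0 0 0 0 0 0 0;0 0 0 0 0 0 0;0 0 0 0 0 0 0;0 0 0 0 0 0 0;0 0 0 0 0 0 0;0 0 0 0 0 0 0'
python3 -c "
from h import *
rep()"
```

```text
time: 8.52
tool_pos: [0.6274, -0.2082, 0.1435]
tool_rot: [0.003, 0.595, 0.804, -0.001]
wrist_force: [-0.2, -6.3, 1.7]
width: 0.086
grip_force: 59.0
t 8.5167 rel 0.07656487871133835 -0.0039806909167454186 0.1434786189497599 theta 1.8421008491746056 r 0.14296761001169878 F [-0.2 -6.3  1.7]
```

```bash
python3 -m pendant '0 0 0 0 -0.62 -0.33 0;0 0 0 0 -0.63 -0.33 0;0 0 0 0 -0.63 -0.3 0;0 0 0 0 -0.65 -0.26 0;0 0 0 0 -0.66 -0.24 0;0 0 0 0 -0.68 -0.2 0;0 0 0 0 -0.68 -0.17 0;0 0 0 0 -0.69 -0.13 0;0 0 0 0 -0.7 -0.1 0;0 0 0 0 -0.7 -0.06 0;0 0 0 0 -0.7 -0.03 0;0 0 0 0 -0.71 0.01 0;0 0 0 0 -0.7 0.04 0;0 0 0 0 -0.7 0.08 0;0 0 0 0 -0.69 0.11 0;0 0 0 0 -0.69 0.15 0;0 0 0 0 -0.68 0.18 0;0 0 0 0 0 0 0'
python3 - <<'E'
from h import *
rep()
for n in('top','scene'):
    c=cam(n); np.savez(n+'3.npz',**c)
    w=HG+EX*.07
    u,v=cv2.projectPoints(w[None],np.array(c['rvec'],float),c['t'],np.array([[c['fx'],0,c['cx']],[0,c['fy'],c['cy']],[0,0,1.]]),None)[0].ravel().astype(int)
    print(n,c['z_map'][v,u],pts(c)[v,u],c['image'][v,u])
E
```

```text
time: 10.02
tool_pos: [0.5161, -0.2414, 0.1604]
tool_rot: [0.002, 0.595, 0.804, -0.001]
wrist_force: [-3.4, -13.6, 7.8]
width: 0.082
grip_force: 64.6
t 10.0167 rel -0.03958169366489348 -0.0031919424085283545 0.16035717237970698 theta 0.9988465182933168 r 0.14381376043338986 F [ -3.4 -13.6   7.8]
top 0.8171779 [ 0.43736568 -0.15535707  0.6803319 ] [100  87  69]
scene 0.5937388 [0.05460586 0.14892681 0.31842525] [166 157 141]
```

```bash
python3 -m pendant '0 0 0 -0.1 -0.67 0.22 0;0 0 0 -0.1 -0.66 0.25 0;0 0 0 -0.1 -0.65 0.28 0;0 0 0 0 -0.63 0.31 0;0 0 0 0 -0.61 0.35 0;0 0 0 0 -0.6 0.37 0;0 0 0 0 -0.58 0.4 0;0 0 0 0 -0.55 0.43 0;0 0 0 0 -0.53 0.46 0;0 0 0 0 -0.51 0.48 0;0 0 0 0 -0.49 0.51 0;0 0 0 0 -0.46 0.53 0;0 0 0 0 -0.44 0.55 0;0 0 0 0 -0.4 0.58 0;0 0 0 0 -0.37 0.6 0;0 0 0 0 -0.35 0.61 0;0 0 0 0 -0.32 0.62 0;0 0 0 0 -0.28 0.64 0;0 0 0 0 -0.25 0.66 0;0 0 0 0 -0.22 0.5 0'
python3 -c "
from h import *
rep()"
```

```text
time: 11.78
tool_pos: [0.4251, -0.2698, 0.0631]
tool_rot: [-0.001, 0.594, 0.804, 0.001]
wrist_force: [-1.0, 4.8, -1.2]
width: 0.077
grip_force: 70.7
t 11.7833 rel -0.13492583896514485 -0.003716271487415893 0.06307065328641663 theta 0.00396203490628716 r 0.1416213767917845 F [-1.   4.8 -1.2]
```

```bash
python3 -m pendant '0 0 0 0 0 0.3 0;0 0 0 0 0 0 0;0 0 0 0 0 0 4;0 0 0 0 0 0 4;0 0 0 0 0 0 4;0 0 0 0 0 0 4;0 0 0 0 0 -1.5 4;0 0 0 0 0 -2.5 4;0 0 0 0 0 -3 4;0 0 0 0 0 -3 4;0 0 0 0 0 -3 6;0 0 0 0 0 0 6'
python3 - <<'E'
from h import *
rep()
c=cam('top'); np.savez('t4.npz',**c); im=c['image']; cv2.imwrite('pics/t4.png',cv2.resize(im[125:235,300:440],None,fx=5.4,fy=5.4,interpolation=cv2.INTER_CUBIC))
E
```

```text
time: 12.78
tool_pos: [0.429, -0.2735, 0.1978]
tool_rot: [0.006, 0.594, 0.804, -0.0]
wrist_force: [1.0, -0.4, 0.0]
width: 0.7
grip_force: 0.0
t 12.7833 rel -0.13223719739404657 -0.008451877602325573 0.19778762655067558 theta 0.6344377621408364 r 0.22015495798044857 F [ 1.  -0.4  0. ]
```

View pics/t4.png

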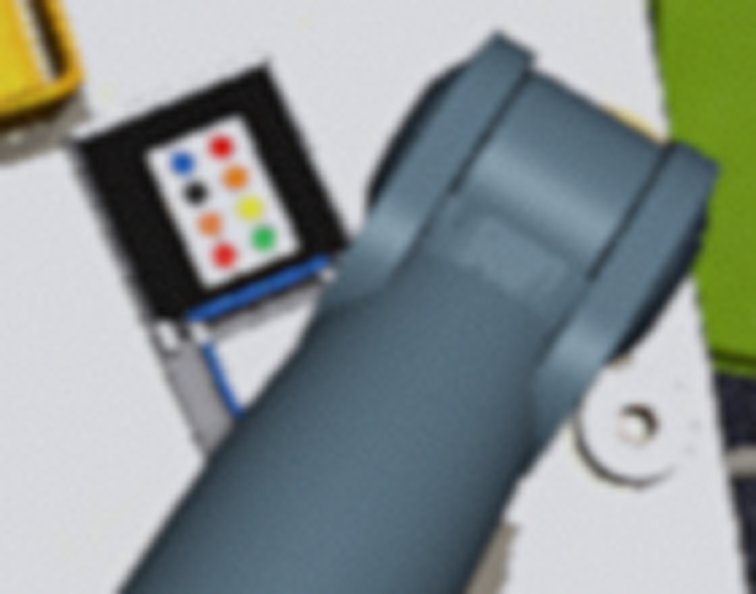

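The board lies on the bed dots up, centred at (222,200) in the crop, and the leaf is back down with its toe at (260,290). Next is the board's pose.

Run:
```python
from h import *
c=dict(np.load('t4.npz')); im=c['image']; hsv=cv2.cvtColor(im,cv2.COLOR_BGR2HSV)
pt=lambda x,y:[300+x/5.4,125+y/5.4]
poly=np.array([pt(105,150),pt(258,85),pt(330,245),pt(195,305)]).astype(np.int32)
m=np.zeros((400,640),np.uint8); cv2.fillPoly(m,[poly],1)
g=((hsv[...,2]>110)&(m>0)).astype(np.uint8); 
cs,_=cv2.findContours(g,cv2.RETR_EXTERNAL,cv2.CHAIN_APPROX_NONE); q=max(cs,key=cv2.contourArea)
w=np.array([ray(c,*p[0],.042)[:2] for p in q],np.float32); r=cv2.minAreaRect(w); print(r)
ctr=np.array([*r[0],.042]); d=ctr-HG; print('turner xy',d@EX,d@EY)
go([*r[0],.14],197)
```

```text
((0.6120362281799316, -0.21157431602478027), (0.0926237478852272, 0.06306514143943787), 16.71452522277832)
turner xy 0.060908184961992205 -0.0027001286750742695
t 12.8333 pos [ 0.4283 -0.2729  0.1952] move cm [ 0.51 19.34  5.61]
turn [-0.0022  0.0102 -1.5693]
F [-0.3 -1.5  0.7] w 0.705 g 0.0
```

```bash
python3 -m pendant '0 0 0 0.1 3.2 0 7.5;0 0 0 0.1 3.2 0 7.5;0 0 0 0.1 3.2 0 7.5;0 0 0 0.1 3.2 0 7.5;0 0 0 0.1 3.2 0 7.5;0 0 0 0 3.3 0 7.5;0 0 -0.12 0 0 0 7.5;0 0 -0.12 0 0 0 7.5;0 0 -0.12 0 0 0 7.5;0 0 -0.12 0 0 0 7.5;0 0 -0.12 0 0 0 7.5;0 0 -0.12 0 0 0 7.5;0 0 -0.12 0 0 0 7.5;0 0 -0.12 0 0 0 7.5;0 0 -0.12 0 0 0 7.5;0 0 -0.12 0 0 0 7.5;0 0 -0.12 0 0 0 7.5;0 0 -0.12 0 0 0 7.5;0 0 -0.13 0 0 0 7.5;0 0 0 0 0 0 7.5' || true
python3 -c "
from h import *
go([.612,-.2116,.09],196.8)"
```

```text
t 12.8333 pos [ 0.4283 -0.2729  0.1952] move cm [ 0.55 19.31 10.61]
turn [-0.0022  0.0102 -1.5658]
F [-0.3 -1.5  0.7] w 0.705 g 0.0out of range
```

```bash
python3 -m pendant '0 0 0 0.1 3.2 0 7.5;0 0 0 0.1 3.2 0 7.5;0 0 0 0.1 3.2 0 7.5;0 0 0 0.1 3.2 0 7.5;0 0 0 0.1 3.2 0 7.5;0 0 0 0 3.3 0 7.5;0 0 -0.12 0 0 0 7.5;0 0 -0.12 0 0 0 7.5;0 0 -0.12 0 0 0 7.5;0 0 -0.12 0 0 0 7.5;0 0 -0.12 0 0 0 7.5;0 0 -0.12 0 0 0 7.5;0 0 -0.12 0 0 0 7.5;0 0 -0.12 0 0 0 7.5;0 0 -0.12 0 0 0 7.5;0 0 -0.12 0 0 0 7.5;0 0 -0.12 0 0 0 7.5;0 0 -0.12 0 0 0 7.5;0 0 -0.124 0 0 0 7.5;0 0 0 0 0 0 7.5'
python3 -c "
from h import *
go([.612,-.2116,.09],196.8)"
```

```text
time: 14.5
tool_pos: [0.6083, -0.2091, 0.1898]
tool_rot: [-0.001, -0.146, 0.989, 0.0]
wrist_force: [0.2, -0.4, -0.9]
width: 0.882
grip_force: 0.0
t 14.5 pos [ 0.6083 -0.2091  0.1898] move cm [-0.29 -0.36  9.98]
turn [ 0.0007 -0.001   0.0001]
F [ 0.2 -0.4 -0.9] w 0.882 g 0.0
```

```bash
python3 -m pendant '0 0 0 -0.29 -0.36 2.5 7.5;0 0 0 0 0 2.5 7.5;0 0 0 0 0 2.5 7.5;0 0 0 0 0 2.5 7.5;0 0 0 0 0 2 7.5;0 0 0 0 0 0 7.5;0 0 0 0 0 0 7.5'
python3 -c "
from h import *
go([.612,-.2116,.027],196.8)"
```

```text
time: 15.08
tool_pos: [0.6108, -0.2111, 0.0695]
tool_rot: [-0.002, -0.144, 0.99, 0.001]
wrist_force: [-0.3, -0.2, 0.6]
width: 0.88
grip_force: 0.0
t 15.0833 pos [ 0.6108 -0.2111  0.0695] move cm [-0.11 -0.09  4.25]
turn [ 0.0025 -0.003  -0.0041]
F [-0.3 -0.2  0.6] w 0.88 g 0.0
```

```bash
python3 -m pendant '0 0 0 -0.1 -0.1 1.2 7.5;0 0 0 0 0 1.2 7.5;0 0 0 0 0 0.8 7.5;0 0 0 0 0 0.6 7.5;0 0 0 0 0 0.3 7.5;0 0 0 0 0 0 7.5;0 0 0 0 0 0 7.5'
python3 -c "
from h import *
go([.612,-.2116,.027],196.8)"
```

```text
time: 15.67
tool_pos: [0.6138, -0.2126, 0.0306]
tool_rot: [0.0, -0.145, 0.989, -0.0]
wrist_force: [-1.4, 0.5, 0.2]
width: 0.877
grip_force: 0.0
t 15.6667 pos [ 0.6138 -0.2126  0.0306] move cm [0.14 0.14 0.36]
turn [-0.0005  0.0004 -0.0021]
F [-1.4  0.5  0.2] w 0.877 g 0.0
```

```bash
python3 -m pendant '0 0 0 0 0.1 0.3 7.5;0 0 0 0 0 0 7.5;0 0 0 0 0 0 6.5;0 0 0 0 0 0 5;0 0 0 0 0 0 5;0 0 0 0 0 0 5;0 0 0 0 0 0 5'
```

```text
time: 16.25
tool_pos: [0.6138, -0.2117, 0.028]
tool_rot: [0.001, -0.145, 0.989, -0.0]
wrist_force: [-0.4, -0.3, 5.8]
width: 0.681
grip_force: 65.4
```

```bash
python3 -m pendant '0 0 0 0 0 -0.5 5;0 0 0 0 0 -0.5 5;0 0 0 0 0 -1 5;0 0 0 0 0 -2 5;0 0 0 0 0 -3 5;0 0 0 0 0 -3 5;0 0 0 0 0 -3 5;0 0 0 0 0 -3 5;0 0 0 0 0 0 5'
python3 -c "
from h import *
go([.50,-.10,.20],196.8)"
```

```text
time: 17.0
tool_pos: [0.6164, -0.2129, 0.1953]
tool_rot: [0.005, -0.145, 0.989, -0.003]
wrist_force: [0.1, 0.3, -0.4]
width: 0.681
grip_force: 64.9
t 17.0 pos [ 0.6164 -0.2129  0.1953] move cm [ 7.91 14.16 -0.65]
turn [-0.0078  0.0087 -0.0019]
F [ 0.1  0.3 -0.4] w 0.681 g 64.9
```

Board held: the opening is 58 mm at 65 N and it is lifted clear. Now carrying it clear of the bottles.

```bash
python3 -m pendant '0 0 0 1.3 2.36 -0.1 5;0 0 0 1.3 2.36 -0.1 5;0 0 0 1.3 2.36 -0.1 5;0 0 0 1.3 2.36 -0.1 5;0 0 0 1.3 2.36 -0.1 5;0 0 0 1.3 2.36 -0.1 5;0 0 0.105 0 0 0 5;0 0 0.105 0 0 0 5;0 0 0.105 0 0 0 5;0 0 0.105 0 0 0 5;0 0 0.105 0 0 0 5;0 0 0 0 0 0 5'
python3 -c "
from h import *
go([.535,.2226,.20],167)"
```

```text
time: 18.0
tool_pos: [0.4976, -0.0981, 0.1934]
tool_rot: [0.0, 0.117, 0.993, -0.0]
wrist_force: [0.1, -0.0, -0.3]
width: 0.681
grip_force: 64.9
t 18.0 pos [ 0.4976 -0.0981  0.1934] move cm [ 3.85 32.06 -0.66]
turn [-0.0002  0.     -0.0085]
F [ 0.1 -0.  -0.3] w 0.681 g 64.9
```

```bash
python3 -m pendant '0 0 0 0.38 3.2 0 5;0 0 0 0.38 3.2 0 5;0 0 0 0.38 3.2 0 5;0 0 0 0.38 3.2 0 5;0 0 0 0.38 3.2 0 5;0 0 0 0.38 3.2 0 5;0 0 0 0.38 3.2 0 5;0 0 0 0.38 3.2 0 5;0 0 0 0.38 3.2 0 5;0 0 -0.01 0.38 3.2 0 5;0 0 0 0 0 0 5;0 0 0 0 0 0 5'
python3 - <<'E'
from h import *
go([.535,.2226,.05],167)
c=cam('top'); np.savez('t5.npz',**c); cv2.imwrite('pics/t5.png',cv2.resize(c['image'][140:260,150:310],None,fx=4,fy=4))
E
```

```text
time: 19.0
tool_pos: [0.5348, 0.2233, 0.1929]
tool_rot: [-0.0, 0.109, 0.994, -0.0]
wrist_force: [0.1, 0.4, -1.1]
width: 0.682
grip_force: 65.0
t 19.0 pos [0.5348 0.2233 0.1929] move cm [-0.03 -0.06 14.29]
turn [-0.0005 -0.      0.0084]
F [ 0.1  0.4 -1.1] w 0.682 g 65.0
```

View pics/t5.png

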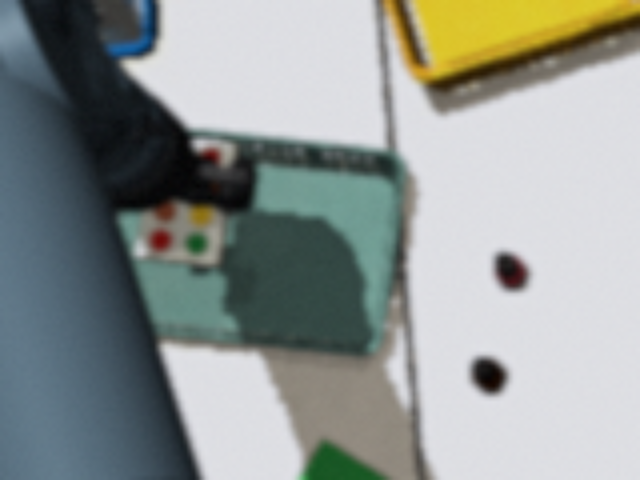

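The board hangs dots up over the tray at (185,215), and the bottles at (510,270) and (488,375) have not moved. At the pick the board's underside was about 2 mm above the TCP, so I lower until TCP z is about 0.001.

```bash
python3 -m pendant '0 0 0 0 0 2.5 5;0 0 0 0 0 2.5 5;0 0 0 0 0 2.5 5;0 0 0 0 0 2.5 5;0 0 0 0 0 2.5 5;0 0 0 0 0 2.5 5;0 0 0 0 0 1.8 5;0 0 0 0 0 1 5;0 0 0 0 0 0 5;0 0 0 0 0 0 5'
python3 -c "
from h import *
go([.535,.2226,.001],167)"
```

```text
time: 19.88
tool_pos: [0.535, 0.221, 0.0154]
tool_rot: [-0.0, 0.112, 0.994, -0.0]
wrist_force: [-0.5, -0.4, -1.3]
width: 0.679
grip_force: 65.0
t 19.8833 pos [0.535  0.221  0.0154] move cm [0.03 0.16 1.44]
turn [-0.0005 -0.0005  0.0024]
F [-0.5 -0.4 -1.3] w 0.679 g 65.0
```

```bash
python3 -m pendant '0 0 0 0 0 0.4 5;0 0 0 0 0 0.4 5;0 0 0 0 0 0.3 5;0 0 0 0 0 0.2 5;0 0 0 0 0 0 5;0 0 0 0 0 0 5'
```

```text
time: 20.38
tool_pos: [0.535, 0.2219, 0.0022]
tool_rot: [-0.0, 0.112, 0.994, -0.0]
wrist_force: [0.4, 0.3, -2.0]
width: 0.682
grip_force: 65.0
```

```bash
python3 -m pendant '0 0 0 0 0 0.15 5;0 0 0 0 0 0.1 5;0 0 0 0 0 0 5;0 0 0 0 0 0 5'
```

```text
time: 20.72
tool_pos: [0.5354, 0.222, 0.0005]
tool_rot: [0.0, 0.112, 0.994, 0.0]
wrist_force: [-1.3, -0.5, 4.5]
width: 0.678
grip_force: 65.6
```

Contact is at +4.5 N, so the board is on the floor. Opening gently and rising straight up.

```bash
python3 -m pendant '0 0 0 0 0 0 6.6;0 0 0 0 0 0 7.2;0 0 0 0 0 0 7.5;0 0 0 0 0 0 7.5;0 0 0 0 0 0 7.5;0 0 0 0 0 -1 7.5;0 0 0 0 0 -2 7.5;0 0 0 0 0 -3 7.5;0 0 0 0 0 -3 7.5;0 0 0 0 0 -3 7.5;0 0 0 0 0 -3 7.5;0 0 0 0 0 -3 7.5;0 0 0 0 -3 0 7.5;0 0 0 0 -3 0 7.5;0 0 0 0 -3 0 7.5;0 0 0 0 -3 0 7.5;0 0 0 0 -3 0 7.5;0 0 0 0 0 0 7.5'
python3 - <<'E'
from h import *
go([.5,0,.2])
c=cam('top'); P=pts(c); np.savez('t6.npz',**c); im=c['image']
cv2.imwrite('pics/t6.png',cv2.resize(im[120:270,150:450],None,fx=2.6,fy=2.6,interpolation=cv2.INTER_CUBIC))
q=P[:,:,:2]; a=np.radians(-13); d=q-[.535,.2226]; x=d@[np.cos(a),np.sin(a)]; y=d@[-np.sin(a),np.cos(a)]
m=(abs(x)<.06)&(abs(y)<.1)&(P[...,2]<.04); hsv=cv2.cvtColor(im,cv2.COLOR_BGR2HSV)
w=m&(hsv[...,2]>180)&(hsv[...,1]<50); print(w.sum(),'board tray xy',x[w].mean(),y[w].mean(),'z top',np.percentile(P[w][:,2],[10,50,90]))
E
```

```text
time: 22.22
tool_pos: [0.5005, 0.0716, 0.1805]
tool_rot: [-0.0, 0.114, 0.993, -0.001]
wrist_force: [-0.7, 0.3, -0.1]
width: 0.88
grip_force: 0.0
t 22.2167 pos [0.5005 0.0716 0.1805] move cm [-1.58 -6.99 -1.93]
F [-0.7  0.3 -0.1] w 0.88 g 0.0<stdin>:7: RuntimeWarning: Mean of empty slice.
  ret = ret.dtype.type(ret / rcount)
Traceback (most recent call last):
IndexError: index -1 is out of bounds for axis 0 with size 0
```

View pics/t6.png

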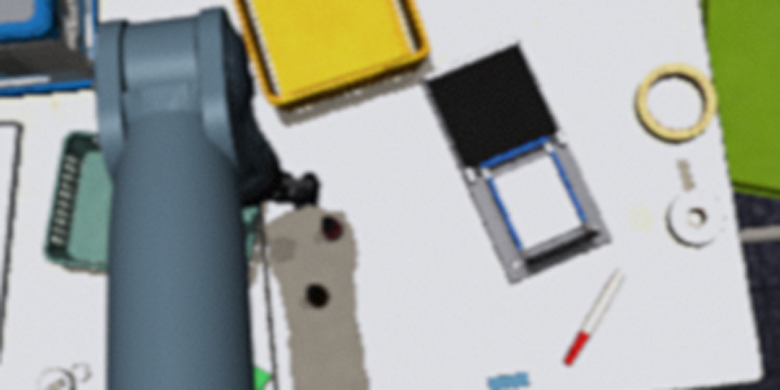

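The leaf is down and empty at (540,200), and the bystanders are in place: tape (675,103), label roll (695,217), bottles (332,228) and (317,295). The arm covers the tray. I'll move aside and check the board by numbers.

```bash
python3 -m pendant '0 0 0 0 -3.5 -1 7.5;0 0 0 0 -3.5 -1 7.5;0 0 0 0 -3.5 -1 7.5;0 0 0 0 -3.5 0 7.5;0 0 0 0 -3.5 0 7.5;0 0 0 0 -3.5 0 7.5;0 0 0 0 -3.5 0 7.5;0 0 0 0 -3.5 0 7.5;0 0 0 0 0 0 7.5;0 0 0 0 0 0 7.5'
python3 - <<'E'
from h import *
c=cam('top'); P=pts(c); im=c['image']; hsv=cv2.cvtColor(im,cv2.COLOR_BGR2HSV)
a=np.radians(-13); d=P[:,:,:2]-[.535,.2226]; x=d@[np.cos(a),np.sin(a)]; y=d@[-np.sin(a),np.cos(a)]
m=(abs(x)<.065)&(abs(y)<.105)&(P[...,2]<.04)
w=m&(hsv[...,2]>130)&~((hsv[...,0]>70)&(hsv[...,0]<100)&(hsv[...,1]>40))
print(m.sum(),w.sum())
if w.sum():
    r=cv2.minAreaRect(np.c_[x[w],y[w]].astype(np.float32)); print(r,np.percentile(P[w][:,2],[5,50,95]).round(4),'colourful px',(w&(hsv[...,1]>90)).sum(),'mean',im[w].mean(0))
    A=np.c_[x[w],y[w],np.ones(w.sum())]; print('tilt',np.linalg.lstsq(A,P[w][:,2],rcond=None)[0])
E
```

```text
time: 23.1
tool_pos: [0.44, -0.1984, 0.2101]
tool_rot: [0.0, 0.113, 0.994, 0.0]
wrist_force: [1.0, 1.3, -0.1]
width: 0.878
grip_force: 0.0
2437 532
((0.0003490932285785675, 0.00356157124042511), (0.09579598903656006, 0.06688498705625534), 0.777592658996582) [0.0045 0.0156 0.0212] colourful px 91 mean [174.10902256 179.59962406 186.83646617]
tilt [ 0.00125638 -0.00937199  0.01492377]
```

The board lies flat in the tray (top at 15 mm, tilt below 0.01), dots up, centred to within 4 mm. I'm handing in.

```bash
python3 -c "
from h import *
print(arm.close_job())"
```

```text
the job is handed in; nothing more can be done
None
```

I turned the board over on the stand, swung the leaf back down, and set the board flat in the teal tray with its dots up. The job was handed in at about 23 s; the hand-in gave no verdict, but the last checks showed the board flat and centred within 4 mm, and the bottles, tape and label roll where they had stood.

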